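Load the label-drying cabinet and shut its door on the catch

TASK

The freshly labelled small bottle has been left standing in the doorway of the label-drying cabinet. Slide it gently in, upright, until it rests against the stop rail, then swing the cabinet's door shut and press it home until it has seated on its catch. Don't slam or press hard, and leave the other bottles, the paste jar, the glue stick and the cardboard core where they are.

Things in the scene. Friction and masses are not known exactly. Their poses are not given: they have to be found in the camera images.
- cabinet: White metal label-drying cabinet with clear roof, fixed; 240 mm wide, 190 deep, 228 high. Origin: on the table, in the doorway plane (front edges of the side walls), half way across. x points level into it, y left as one looks in, z up. Side walls 8 mm thick, inside y = +-112 mm. Its floor, 12 mm thick, runs out as a sill to x = -50. A 50 mm control box is on the right wall's outside.
- visor_edge (a point): Middle of the lower front edge of the visor: the clear roof juts out over sill and doorway, full width, to x = -50 mm of the cabinet; its metal edge's underside is 219 mm above the table. A tool pointing straight down cannot reach the shut door or the inside; one leaning about 35 to 45 degrees, pointing down and into the cabinet, can. A header bar at the doorway has its underside at 210 mm.
- rail_front (a point): Middle of the front face of the stop rail, at the level of the cabinet floor: a straight aluminium bar, 10 mm thick, 35 mm high, fixed across the whole inside, its face 95 mm behind the doorway plane. Axes as the cabinet. The bottle is to be slid against this face, anywhere along it.
- door (a joint): Door angle, rad: 0 shut and seated (a few mrad less once caught), 1.57 straight out, 1.75 open stop. Hinge friction 0.06 N m; it stays where left. From 0.09 rad the catch resists: 6 to 12 N at the free edge, about double at mid-width. Past about 0.04 rad it draws the door in and holds it on a soft rubber buffer (gives 3 mm at 20 N); left short of that it stays ajar.
- catch_point (a point): The sprung steel ball (16 mm) of the catch, under the roof 84 mm right of the middle of the doorway; a short strike bar at the top of the door's inner side, near the free edge, snaps past behind it.
- hinge (a point): On the vertical hinge axis, 113 mm above the table, at the left edge of the doorway: x = -6, y = 112 mm in the cabinet frame. Axes turn with the door: y runs from the free edge towards the hinge, x is the door's normal towards its inner side (into the cabinet when shut).
- face (a point): Middle of the door's outer face, 111 mm from the hinge axis and 113 mm above the table; axes as point hinge (the face looks along -x). The door is a flat panel, aluminium frame and clear pane, 12 mm thick, 222 mm from hinge axis to free edge, z = 16 to 210 mm. Shut, its outer face lies 12 mm in front of the doorway plane, 38 mm back under the visor's edge.
- handle (a point): Middle of the door's upright bar handle, 8 mm thick, 20 mm off the outer face, 15 mm from the free edge, z = 46 to 124 mm. Axes as point hinge. It need not be used.
- bottle: The bottle to load: green glass, paper label, dark cap, 60 mm in diameter, 175 mm high, straight-sided up to 108 mm, 0.28 to 0.56 kg (it slides at 1 to 5 N). Origin: centre of its underside, z up. It starts upright on the sill, standing in the doorway, the only bottle in front of the stop rail.
- stored_a: Small green bottle, 56 mm in diameter, 165 mm high, stored behind the stop rail; origin centre of its underside. Leave it.
- stored_b: A second such bottle behind the rail. Leave it.
- paste: Closed glass paste jar, 80 mm in diameter, 90 mm high, standing on the table in front of the cabinet; origin centre of its underside. Leave it.
- core: Cardboard label-roll core, a ring 100 mm in diameter and 45 mm high, flat on the table; origin centre of its underside. Leave it.
- glue: Glue stick standing on the table in front of the cabinet, 28 mm in diameter, 100 mm high; origin centre of its underside. Leave it.

How it is judged:
By the outcome, as a careful person would: the job done as asked, in the order asked, and still so for the second after the job is handed in, with the robot touching nothing.
It also fails if it takes over 64 s, if anything falls off the work surface, if the arm or the gripper's body presses on something with over 40 N, if the wrist force passes 120 N, or if a joint passes its speed limit or range.

ROBOT

A 6-joint arm with a two-finger parallel gripper is mounted at the origin on the work surface. World frame = base frame: x ahead of the robot, y to its left, z up, the work surface at z = 0. Lengths are in m, angles in rad, forces in N, time in s.
With the tool pointing down it reaches from about 0.375 to 0.75 m from the base axis. Payload 9 kg.
Tool frame: the origin (TCP) lies at the very end of the fingers, on their centre line; the grasp point (between the pads) lies 19 mm behind it (ctrl.pinch_z is the distance from the TCP to the grasp point, in m); z points along the fingers, y is the line along which they close (so a half turn about z gives the same grasp; the last joint's range is limited). The gripper opens to 85 mm and grips with 20 to 120 N. Pads are 22 mm wide; open, the fingers measure 114 mm over their backs; the gripper's body (76 mm by 85 mm) begins 54 mm behind the grasp point. The pads swing forward as they close: fully open they stand 13 mm farther back than shut.
Start: joints at [1.007, 0.104, 0.097, 1.564, 0, 1.353], TCP at [0.203, 0.565, 0.231] pointing down, gripper open.
Joint ranges: [-2.99, 2.99], [-0.84, 1.86], [-1.1, 1.16], [-1.84, 2.11], [-1.51, 1.56], [-3.14, 3.14]. Speed limits (rad/s): [2.22, 2.22, 2.57, 3.14, 3.14, 3.14].

INTERFACE

Orientations are given as a unit quaternion [x, y, z, w].
In Python, from station import ctrl, capture, readout gives the robot as it stands. Calls block until the motion is done:
- ctrl.goto(position, orientation): joint-space move of the TCP to a pose.
- ctrl.line_to(position, max_speed=0.15, rot=None, force_limit=None): straight line of the TCP; rot=None keeps the orientation; max_speed is the mean speed in m/s. With force_limit (N) it stops when the force on the tool has changed by that much, and returns True; else False.
- ctrl.move_joints(angles): joint-space move.
- ctrl.gripper_open() and ctrl.close_gripper(force=None): open the fingers fully, or close them until they stop; force is the grip in N (None keeps the last).
- ctrl.dwell(seconds).
- ctrl.solve_ik(position, orientation): joint angles nearest the present ones, or None.
- capture(name): name is "side" or "top" or "wrist"; returns a dict with "color" (480x640x3 uint8, red, green, blue), "vfov" (degrees; the focal length in pixels is half the picture's height over the tangent of half this angle, whatever the lens; pixels are square), "cx", "cy" (the principal point, pixels), "T" (4x4, takes a point from camera to world coordinates). Camera axes: x right, y up, looking along -z (the intrinsics and any distortion apply to the point x, -y, -z); pixel columns grow to the right and rows downward; lengths in m; the calibration is good to about 2 mm. A picture is of the moment at which its call begins. There is no depth.
A pose or a line that the arm cannot do raises ctrl.PlanningError and nothing moves.
- ctrl.job_done(): hands the job in; it is judged then, once.
Readings, each from a call of its own:
- readout.read_time_s(): time.
- readout.read_joint_positions(): joint angles.
- readout.read_joint_vel(): joint speeds.
- readout.read_joint_efforts(): joint torques, N m.
- readout.read_position(): TCP position.
- readout.read_tcp_rot(): TCP orientation.
- readout.read_force(): force on the tool from outside, world axes, zero at the start.
- readout.read_torque(): the same for the moment, N m.
- readout.read_gripper_width(): finger opening in m.
- readout.read_grip_force(): force on a finger pad.
Only numpy, scipy, OpenCV 4.12 (cv2) and the standard library are available. Lean on these libraries where they do the work, as an engineer would, in place of code of your own. Each camera call takes 0.05 s, during which the arm holds its last target. There are 200 camera calls.

## Working session

There is one attempt and no reset: what is moved stays moved. The work goes in short steps, each a Python script; the robot and the scene stay as the last script left them, time stands still between calls to the robot, and variables do not carry over. Pictures are saved under pics/ and viewed, at most 10 in all, crops included, and the job is handed in when it is done.

```bash
mkdir -p pics; ls; python3 - <<'E'
from station import ctrl, capture, readout
import cv2
for n in ["side","top"]:
    c=capture(n); cv2.imwrite(f"pics/{n}0.png",c["color"][:,:,::-1]); print(n,{k:v for k,v in c.items() if k!="color"})
print(readout.read_time_s(),readout.read_tcp_rot(),ctrl.pinch_z)
E
```

```text
pics
side {'vfov': 42.88984934797373, 'cx': 309.102444665599, 'cy': 235.04390336616675, 'T': array([[ 0.99238579,  0.1194176 , -0.03016439,  0.51195236],
       [-0.12301404,  0.94870231, -0.29125842, -0.49735719],
       [-0.00616436,  0.29275135,  0.95616873,  1.43093783],
       [ 0.        ,  0.        ,  0.        ,  1.        ]])}
top {'vfov': 48.78790320172233, 'cx': 315.49688039129006, 'cy': 234.56178633309915, 'T': array([[ 1.10850618e-03,  9.96388364e-01, -8.49058245e-02,
         4.66662511e-01],
       [-9.99846494e-01, -3.80330426e-04, -1.75169706e-02,
        -9.22841219e-02],
       [-1.74859979e-02,  8.49122086e-02,  9.96234991e-01,
         1.23492088e+00],
       [ 0.00000000e+00,  0.00000000e+00,  0.00000000e+00,
         1.00000000e+00]])}
0.1 [ 1.72047187e-01  9.85088533e-01 -5.47353288e-04 -2.19019049e-04] 0.0187
```

View pics/side0.png

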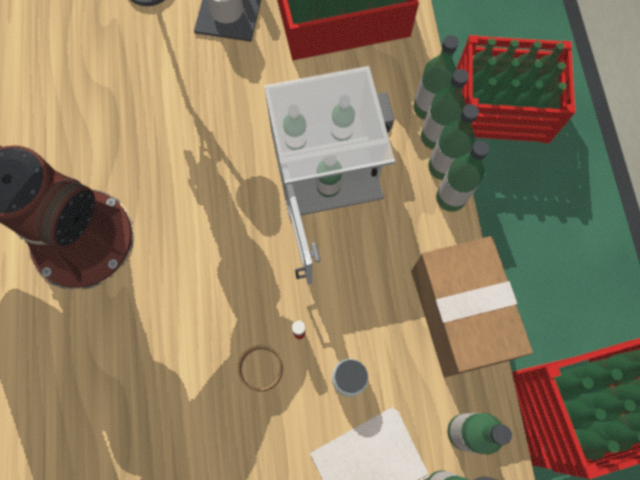

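View pics/top0.png

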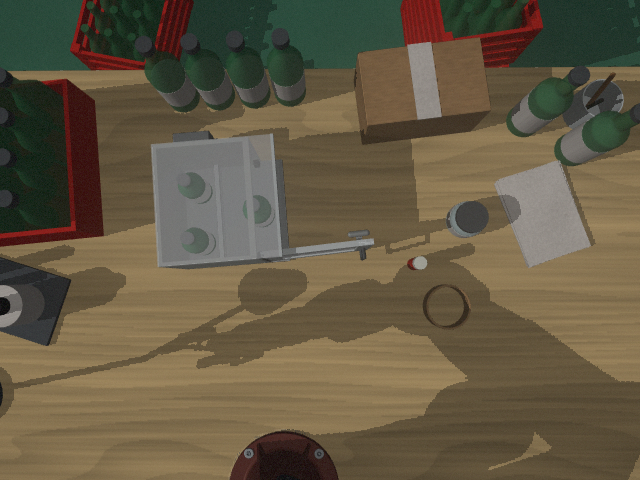

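The side view shows the cabinet at about (330,125), the bottle at (329,175) and the door standing out to (308,280). The top view shows the cabinet at (215,200) with its doorway facing right (world -y), the door from (287,255) to (372,242), the glue at (417,263), the paste jar at (468,218) and the core at (446,306). I'll zoom in for exact corners.

```bash
python3 - <<'E'
import cv2
t=cv2.imread("pics/top0.png")[120:280,140:390]; s=cv2.imread("pics/side0.png")[60:290,255:405]
cv2.imwrite("pics/tz.png",cv2.resize(t,None,fx=3.2,fy=3.2,interpolation=cv2.INTER_CUBIC))
cv2.imwrite("pics/sz.png",cv2.resize(s,None,fx=2.6,fy=2.6,interpolation=cv2.INTER_CUBIC))
E
```

```text
(no output)
```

View pics/tz.png

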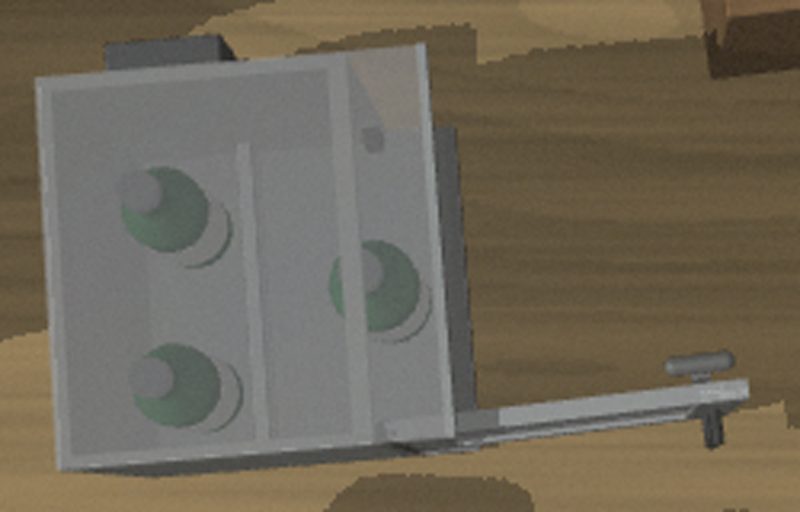

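View pics/sz.png

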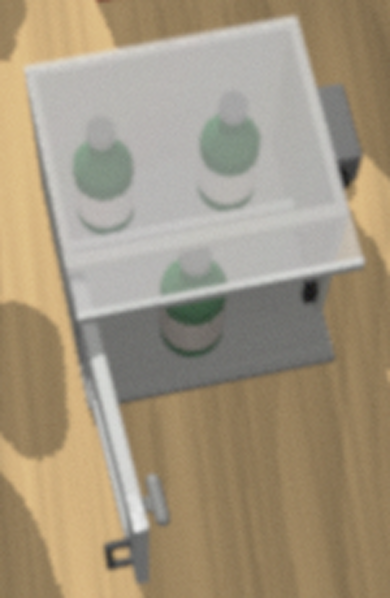

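The crops give the roof corners, the cap centre (367,270 in the top crop; 197,262 in the side crop) and the door's free-edge top (748,388 and about 139,520). The handle loop is on the robot side, and the strike bar is on the inner side. Next I'll triangulate these.

```bash
cat > geo.py <<'E'
import numpy as np
from station import ctrl, capture, readout
def ray(c,u,v):
    f=240/np.tan(np.radians(c["vfov"])/2)
    d=c["T"][:3,:3]@np.array([(u-c["cx"])/f,-(v-c["cy"])/f,-1]); return c["T"][:3,3],d/np.linalg.norm(d)
def onz(c,u,v,z):
    o,d=ray(c,u,v); return o+d*(z-o[2])/d[2]
def tri(rays):
    P=[np.eye(3)-np.outer(d,d) for _,d in rays]
    return np.linalg.solve(sum(P),sum(p@o for p,(o,_) in zip(P,rays)))
E
python3 - <<'E'
from geo import *
np.set_printoptions(precision=4,suppress=True)
t,s=capture("top"),capture("side")
T=lambda u,v:((u+.5)/3.2-.5+140,(v+.5)/3.2-.5+120)
S=lambda u,v:((u+.5)/2.6-.5+255,(v+.5)/2.6-.5+60)
for n,a,b,z in [("BR",(36,78),(296,17),.228),("BL",(58,470),(27,68),.228),("FL",(453,437),(82,318),.228),("FR",(426,44),(363,266),.228),
  ("cap",(367,270),(197,262),.187),("dooredge",(748,389),(139,523),.21)]:
    print(n,tri([ray(t,*T(*a)),ray(s,*S(*b))]),onz(t,*T(*a),z)[:2],onz(s,*S(*b),z)[:2])
for n,p,q,z in [("glue",(420,263),(299,327),.1),("paste",(470,217),(351,377),.09),("core",(446,306),(261,368),.045)]: print(n,onz(t,*p,z),onz(s,*q,z))
E
```

```text
BR [0.7311 0.2476 0.2252] [0.7297 0.2464] [0.7313 0.2462]
BL [0.4934 0.2283 0.2238] [0.4913 0.2266] [0.4954 0.2261]
FL [ 0.5137 -0.009   0.2285] [ 0.5111 -0.0093] [ 0.5163 -0.0084]
FR [0.7507 0.009  0.2261] [0.7499 0.0087] [0.7505 0.0082]
cap [0.6191 0.0497 0.1799] [0.6173 0.0486] [0.6193 0.0468]
dooredge [ 0.5405 -0.1849  0.2267] [ 0.541  -0.1865] [ 0.5417 -0.1805]
glue [ 0.5024 -0.2956  0.1   ] [ 0.5063 -0.2971  0.1   ]
paste [ 0.6023 -0.4069  0.09  ] [ 0.6042 -0.4157  0.09  ]
core [ 0.4087 -0.3615  0.045 ] [ 0.4114 -0.3689  0.045 ]
```

```bash
cat >> geo.py <<'E'
from scipy.spatial.transform import Rotation as R
a=.082; O=np.array([.6274,.0486,0]); X=np.array([-np.sin(a),np.cos(a),0]); Y=np.array([-np.cos(a),-np.sin(a),0]); Z=np.array([0,0,1.])
def W(x,y,z): return O+x*X+y*Y+z*Z          # cabinet -> world
def C(p): d=np.asarray(p)-O; return np.array([d@X,d@Y,d[2]])
def quat(psi,L,flip):                        # heading psi (door-like angle), lean L deg
    L=np.radians(L); h=np.cos(psi)*X-np.sin(psi)*Y
    z=np.sin(L)*h-np.cos(L)*Z; y=np.cross(Z,h)*(-1 if flip else 1)
    return R.from_matrix(np.c_[np.cross(y,z),y,z]).as_quat()
def door(th,r,gap,z):                        # TCP so that the tip's front is gap off the outer face at radius r
    n=np.array([np.cos(th),-np.sin(th)]); e=np.array([-np.sin(th),-np.cos(th)])
    p=np.array([-.006,.112])+r*e-n*(.006+.008+gap); return W(*p,z)
E
python3 - <<'E'
from geo import *
np.set_printoptions(precision=2,suppress=True)
def sh(n,p,q):
    j=ctrl.solve_ik(list(p),list(q)); print(n,p,None if j is None else np.array(j))
for L in (35,40,45):
  for f in (0,1):
    print("L",L,"flip",f)
    for x,z in [(-.09,.36),(-.09,.04),(.027,.04)]: sh(("push",x,z),W(x,.004,z),quat(0,L,f))
    for th in (1.54,1,.5,0): sh(("door",th),door(th,.15,0,.09),quat(th,L,f))
    sh(("doorhi"),door(1.54,.15,.06,.36),quat(1.54,L,f))
E
```

```text
L 35 flip 0
('push', -0.09, 0.36) [ 0.63 -0.04  0.36] None
('push', -0.09, 0.04) [ 0.63 -0.04  0.04] [-0.51  0.59  0.22  1.57  0.49 -2.26]
('push', 0.027, 0.04) [0.62 0.08 0.04] [-0.36  0.45  0.04  1.45  0.55 -2.09]
('door', 1.54) [ 0.52 -0.12  0.09] None
('door', 1) [ 0.6  -0.09  0.09] [-0.67 -0.22 -0.57  1.04  0.59 -1.28]
('door', 0.5) [ 0.65 -0.04  0.09] [-0.55  0.23 -0.12  1.31  0.61 -1.73]
('door', 0) [0.67 0.03 0.09] [-0.39  0.58  0.3   1.6   0.54 -2.13]
doorhi [ 0.46 -0.12  0.36] None
L 35 flip 1
('push', -0.09, 0.36) [ 0.63 -0.04  0.36] None
('push', -0.09, 0.04) [ 0.63 -0.04  0.04] [-0.51  0.59  0.22  1.57  0.49  0.88]
('push', 0.027, 0.04) [0.62 0.08 0.04] [-0.36  0.45  0.04  1.45  0.55  1.05]
('door', 1.54) [ 0.52 -0.12  0.09] None
('door', 1) [ 0.6  -0.09  0.09] [-0.67 -0.22 -0.57  1.04  0.59  1.87]
('door', 0.5) [ 0.65 -0.04  0.09] [-0.55  0.23 -0.12  1.31  0.61  1.41]
('door', 0) [0.67 0.03 0.09] [-0.39  0.58  0.3   1.6   0.54  1.01]
doorhi [ 0.46 -0.12  0.36] None
L 40 flip 0
('push', -0.09, 0.36) [ 0.63 -0.04  0.36] None
('push', -0.09, 0.04) [ 0.63 -0.04  0.04] [-0.5
[... 1181 characters left out ...]
6 -0.24 -0.66  0.99  0.77 -1.35]
('door', 0.5) [ 0.65 -0.04  0.09] [-0.61  0.3  -0.12  1.35  0.77 -1.84]
('door', 0) [0.67 0.03 0.09] [-0.44  0.71  0.4   1.73  0.66 -2.26]
doorhi [ 0.46 -0.12  0.36] None
L 45 flip 1
('push', -0.09, 0.36) [ 0.63 -0.04  0.36] None
('push', -0.09, 0.04) [ 0.63 -0.04  0.04] [-0.56  0.75  0.36  1.72  0.6   0.76]
('push', 0.027, 0.04) [0.62 0.08 0.04] [-0.41  0.58  0.13  1.56  0.67  0.92]
('door', 1.54) [ 0.52 -0.12  0.09] None
('door', 1) [ 0.6  -0.09  0.09] [-0.76 -0.24 -0.66  0.99  0.77  1.8 ]
('door', 0.5) [ 0.65 -0.04  0.09] [-0.61  0.3  -0.12  1.35  0.77  1.3 ]
('door', 0) [0.67 0.03 0.09] [-0.44  0.71  0.4   1.73  0.66  0.88]
doorhi [ 0.46 -0.12  0.36] None
```

```bash
python3 - <<'E'
from geo import *
ok=lambda p,q: ctrl.solve_ik(list(p),list(q)) is not None
for x in (-.09,-.13):
  for L in (0,20,40): print("push",x,L,"max z",max([z for z in np.arange(.04,.5,.02) if ok(W(x,.004,z),quat(0,L,1))],default=None))
for th in (1.54,1.4,1.2,1.0,.8,.6):
  print("th",th,[(z,L,k) for z in (.09,.15) for k in (1,.6,.3,0) for L in [max([L for L in range(0,41,5) if ok(door(th,.15,0,z),quat(k*th,L,1))],default=None)]])
print("hi",[(z,ok(door(1.54,.15,.07,z),quat(1.54,0,1)),ok(door(1.54,.15,.07,z),quat(.8,0,1))) for z in (.15,.25,.3,.35)])
def p(q): return np.round(ctrl.solve_ik(*map(list,q)),2)
print(p((door(1.54,.15,0,.15),quat(1.54,0,1))),p((door(1.54,.15,0,.15),quat(.8,0,1))),p((W(-.13,.004,.3),quat(0,0,1))))
E
```

```text
push -0.09 0 max z 0.4599999999999999
push -0.09 20 max z 0.3999999999999999
push -0.09 40 max z 0.29999999999999993
push -0.13 0 max z 0.4599999999999999
push -0.13 20 max z 0.37999999999999995
push -0.13 40 max z 0.27999999999999997
th 1.54 [(0.09, 30, 1), (0.09, 40, 0.6), (0.09, 40, 0.3), (0.09, 40, 0), (0.15, 30, 1), (0.15, 40, 0.6), (0.15, 40, 0.3), (0.15, 40, 0)]
th 1.4 [(0.09, 40, 1), (0.09, 40, 0.6), (0.09, 40, 0.3), (0.09, 40, 0), (0.15, 40, 1), (0.15, 40, 0.6), (0.15, 40, 0.3), (0.15, 40, 0)]
th 1.2 [(0.09, 40, 1), (0.09, 40, 0.6), (0.09, 40, 0.3), (0.09, 40, 0), (0.15, 40, 1), (0.15, 40, 0.6), (0.15, 40, 0.3), (0.15, 40, 0)]
th 1.0 [(0.09, 40, 1), (0.09, 40, 0.6), (0.09, 40, 0.3), (0.09, 40, 0), (0.15, 40, 1), (0.15, 40, 0.6), (0.15, 40, 0.3), (0.15, 40, 0)]
th 0.8 [(0.09, 40, 1), (0.09, 40, 0.6), (0.09, 40, 0.3), (0.09, 40, 0), (0.15, 40, 1), (0.15, 40, 0.6), (0.15, 40, 0.3), (0.15, 40, 0)]
th 0.6 [(0.09, 40, 1), (0.09, 40, 0.6), (0.09, 40, 0.3), (0.09, 40, 0), (0.15, 40, 1), (0.15, 40, 0.6), (0.15, 40, 0.3), (0.15, 40, 0)]
hi [(0.15, True, True), (0.25, True, True), (0.3, True, True), (0.35, True, True)]
[-0.47 -0.1  -0.26  1.42  0.    2.56] [-0.47 -0.1  -0.26  1.42  0.    1.82] [-0.33  0.26  0.4   1.71  0.    1.16]
```

```bash
python3 - <<'E'
from geo import *
import cv2
ctrl.close_gripper(20)
p=readout.read_position(); ctrl.line_to([p[0],p[1],.40],max_speed=.3)
ctrl.goto(list(W(-.13,.004,.42)),list(quat(0,0,1)))
ctrl.goto(list(W(-.10,.004,.27)),list(quat(0,40,1)))
f0=np.array(readout.read_force())
print(ctrl.line_to(list(W(-.10,.004,.12)),max_speed=.12,force_limit=5))
print(readout.read_time_s(),C(readout.read_position()),f0,readout.read_force())
im=[capture(n)["color"][:,:,::-1] for n in("side","top")]
cv2.imwrite("pics/p1.png",cv2.resize(np.hstack([im[0][60:360,180:480],im[1][60:360,120:420]]),(800,400)))
E
```

```text
False
6.5083 [-0.10023409  0.00362335  0.12084234] [0.48739163 0.33410182 1.3962107 ] [0.06090118 0.13099297 0.73900642]
```

View pics/p1.png

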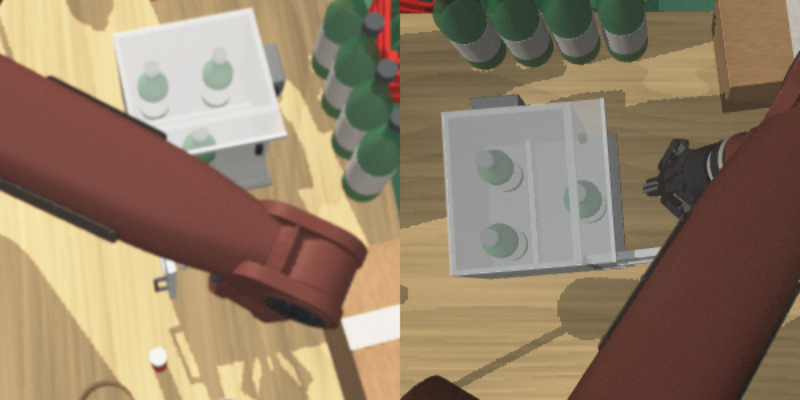

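The picture shows the closed fingers in front of the sill, at (660,185) in the right half, and the forearm crossing above the door. Before descending I'll check the forearm's height over the door with a quick kinematic fit.

```bash
python3 - <<'E'
from geo import *
from scipy.optimize import least_squares
D=[]
for r in (.45,.55,.65):
  for z in (.05,.2,.3):
    for t in (-.4,0,.4):
      zt=np.array([np.sin(t),0,-np.cos(t)]); y=np.array([0,1.,0])
      for sg in (1,-1):
        j=ctrl.solve_ik([r,0,z],list(R.from_matrix(np.c_[np.cross(sg*y,zt),sg*y,zt]).as_quat()))
        if j is not None and abs(j[4])<.02: D.append((r,z,*j[1:4]));break
D=np.array(D)
def m(p,r=None):
    j2,j3,j4=D[:,2:].T; f=j2-j3; g=f+j4
    return np.r_[p[0]+p[2]*np.sin(j2+p[3])+p[4]*np.cos(f+p[5])+p[6]*np.cos(g)-D[:,0], p[1]+p[2]*np.cos(j2+p[3])-p[4]*np.sin(f+p[5])-p[6]*np.sin(g)-D[:,1]]
s=least_squares(m,[0,.3,.4,0,.4,0,.25]); p=s.x; print(len(D),np.round(p,3),abs(s.fun).max())
for n,x,z in (("now",-.1,.12),("low",-.09,.036),("end",.03,.036)):
    j=ctrl.solve_ik(list(W(x,.004,z)),list(quat(0,40,1)))
    e=np.array([p[0]+p[2]*np.sin(j[1]+p[3]),p[1]+p[2]*np.cos(j[1]+p[3])]); f=j[1]-j[2]+p[5]; w=e+p[4]*np.array([np.cos(f),-np.sin(f)])
    d=np.array([np.cos(j[0]),np.sin(j[0])]); print(n,"elbow",e,"wrist r,z",w,"xy",w[0]*d)
    for rr in np.linspace(.55,w[0],4): print("  fore at cab",C([*(rr*d),0])[:2].round(3),"z",e[1]+(w[1]-e[1])*(rr-e[0])/(w[0]-e[0]))
E
```

```text
9 [ 1.600e-02  2.668e+00  3.270e-01 -1.000e-03  5.520e-01 -8.300e-02
  2.804e+00] 0.0006329639316603464
now elbow [0.20764525 2.93342755] wrist r,z [0.7520197  2.84064444] xy [ 0.64077873 -0.39361943]
  fore at cab [-0.322  0.186] z 2.8750766504753704
  fore at cab [-0.362  0.131] z 2.8635992465068965
  fore at cab [-0.402  0.077] z 2.852121842538422
  fore at cab [-0.442  0.023] z 2.8406444385699476
low elbow [0.22007979 2.92399922] wrist r,z [0.74655929 2.75735112] xy [ 0.64074664 -0.38313772]
  fore at cab [-0.317  0.182] z 2.819568610350588
  fore at cab [-0.355  0.129] z 2.798829447607583
  fore at cab [-0.393  0.075] z 2.778090284864578
  fore at cab [-0.431  0.022] z 2.7573511221215727
end elbow [0.17618571 2.95349885] wrist r,z [0.69400908 2.76163638] xy [ 0.64401439 -0.25863887]
  fore at cab [-0.243  0.137] z 2.8149942232969565
  fore at cab [-0.265  0.094] z 2.7972082759615744
  fore at cab [-0.286  0.052] z 2.7794223286261928
  fore at cab [-0.308  0.009] z 2.7616363812908107
```

```bash
python3 - <<'E'
from geo import *
np.set_printoptions(precision=3,suppress=True)
for t in (-.3,0,.3):
  for s in (-.3,0,.3):
    q=R.from_euler('yx',[t,s])*R.from_matrix(np.diag([-1,1,-1.]))
    j=ctrl.solve_ik([.6,0,.15],list(q.as_quat())); print(t,s,None if j is None else (np.array(j),j[1]-j[2]+j[3]))
E
```

```text
-0.3 -0.3 (array([-0.087, -0.281, -0.477,  1.039, -0.258, -0.177]), np.float64(1.2346349232905873))
-0.3 0 (array([-0.257, -0.29 , -0.457,  1.113,  0.075, -0.246]), np.float64(1.2800766844475184))
-0.3 0.3 (array([-0.419, -0.212, -0.408,  1.207,  0.388, -0.341]), np.float64(1.4026122238402805))
0 -0.3 (array([-0.067,  0.119, -0.059,  1.372, -0.299, -0.07 ]), np.float64(1.550089316542841))
0 0 (array([-0.218,  0.104, -0.05 ,  1.417,  0.   , -0.218]), np.float64(1.570796326794897))
0 0.3 (array([-0.364,  0.172, -0.002,  1.506,  0.28 , -0.379]), np.float64(1.680362003803483))
0.3 -0.3 (array([-0.064,  0.533,  0.401,  1.734, -0.305,  0.027]), np.float64(1.8653067460078665))
0.3 0 (array([-0.189,  0.513,  0.399,  1.752, -0.056, -0.181]), np.float64(1.8657584389907123))
0.3 0.3 (array([-0.311,  0.573,  0.447,  1.828,  0.179, -0.392]), np.float64(1.9538429845977991))
```

```bash
cat > fk.py <<'E'
from geo import *
from scipy.optimize import least_squares
def wr(p,j):
    f=j[1]-j[2]+p[5]; e=np.array([p[0]+p[2]*np.sin(j[1]+p[3]),0,p[1]+p[2]*np.cos(j[1]+p[3])])
    return e,e+p[4]*np.array([np.cos(f),0,-np.sin(f)])
def fk(p,j,sg):
    g=j[1]-j[2]+j[3]-np.pi/2; e,w=wr(p,j)
    t=w+R.from_euler('y',g).apply(np.array([p[6],p[7],-p[8]])+R.from_euler('x',sg*j[4]).apply([0,0,-p[9]]))
    return R.from_euler('z',j[0]).apply(t)
D=[]
for t in (-.3,0,.3):
  for s in (-.4,0,.4):
    for P in ([.6,0,.15],[.55,-.2,.05],[.65,.1,.1]):
      j=ctrl.solve_ik(P,list((R.from_euler('yx',[t,s])*R.from_matrix(np.diag([-1,1,-1.]))).as_quat()))
      if j is not None: D.append((np.array(j),P))
for sg in (1,-1):
    s=least_squares(lambda p:np.ravel([fk(p,j,sg)-P for j,P in D]),[0,.2,.4,0,.5,0,0,.13,.1,.2])
    print(sg,np.round(s.x,3),abs(s.fun).max())
    if abs(s.fun).max()<.005:
      p=s.x
      for n,x,z in (("now",-.1,.12),("low",-.09,.036),("end",.03,.036)):
        j=ctrl.solve_ik(list(W(x,.004,z)),list(quat(0,40,1))); e,w=wr(p,j); r=R.from_euler('z',j[0])
        print(n,[C(r.apply(e+(w-e)*k)).round(3) for k in (.7,.8,.9,1)])
E
python3 fk.py
```

```text
1 [ 0.     0.296  0.337  0.     0.552 -0.082 -0.     0.13   0.139  0.303] 4.440892098500626e-16
now [array([-0.339,  0.163,  0.504]), array([-0.371,  0.119,  0.495]), array([-0.404,  0.075,  0.486]), array([-0.436,  0.031,  0.476])]
low [array([-0.334,  0.158,  0.443]), array([-0.364,  0.116,  0.426]), array([-0.395,  0.073,  0.41 ]), array([-0.426,  0.03 ,  0.393])]
end [array([-0.233,  0.157,  0.456]), array([-0.256,  0.111,  0.437]), array([-0.279,  0.065,  0.417]), array([-0.303,  0.018,  0.398])]
-1 [ 0.071  0.295  0.336  0.027  0.487 -0.067 -0.014  0.13   0.707 -0.294] 0.04102525633789564
```

```bash
python3 - <<'E'
from geo import *
import cv2
ctrl.line_to(list(W(-.09,.004,.036)),max_speed=.1,force_limit=6)
f0=np.array(readout.read_force())
def st(n,r): print(n,r,C(readout.read_position()).round(4),"f",np.round(np.array(readout.read_force())-f0,2),round(readout.read_time_s(),1))
st("low",0)
for x in (-.045,-.02,.0,.015):
    r=ctrl.line_to(list(W(x,.004,.036)),max_speed=.05,force_limit=10); st(x,r)
    if r: break
else: st("rail",ctrl.line_to(list(W(.034,.004,.036)),max_speed=.015,force_limit=6))
im=[capture(n)["color"][:,:,::-1] for n in("side","top")]
cv2.imwrite("pics/p2.png",cv2.resize(np.hstack([im[0][100:260,250:410],im[1][120:280,140:300]]),(800,400),interpolation=cv2.INTER_CUBIC))
E
```

```text
low 0 [-0.0903  0.0036  0.0367] f [0. 0. 0.] 7.6
-0.045 False [-0.0453  0.004   0.036 ] f [-0.02 -1.57 -0.95] 8.7
-0.02 False [-0.0197  0.0041  0.0361] f [-0.42 -0.8  -0.97] 9.3
0.0 False [0.0006 0.0042 0.036 ] f [ 0.64 -1.04 -0.54] 9.9
0.015 False [0.0156 0.0042 0.036 ] f [ 0.03 -0.91 -0.26] 10.3
rail True [0.0291 0.0039 0.0358] f [ 0.35 -3.8   2.18] 11.2
```

View pics/p2.png

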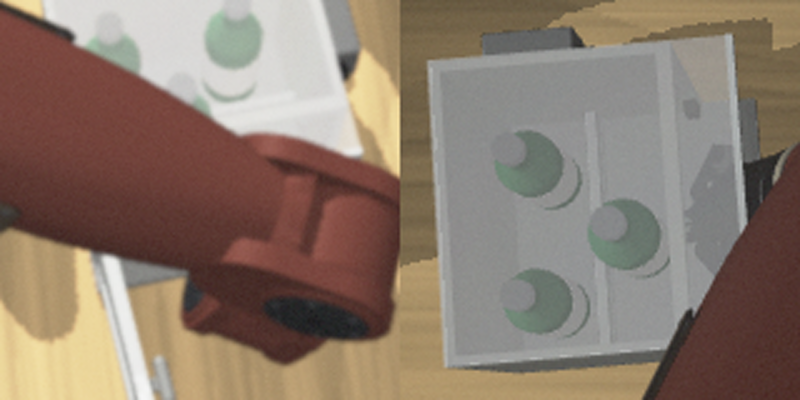

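The bottle stands upright against the rail, with its cap at (607,226) in the right half. I'll retreat, check the bottle's position and move to the door.

```bash
cat >> geo.py <<'E'
def dpose(th,gap=0,r=.145):
    s=np.clip((th-.9)/(1.54-.9),0,1); L=40-12*s; k=1-.15*s; z=.09+.05*s
    return list(door(th,r,gap,z)),list(quat(k*th,L,1))
E
python3 - <<'E'
from geo import *
import cv2
ctrl.line_to(list(W(-.10,.004,.036)),max_speed=.15); ctrl.line_to(list(W(-.10,.004,.27)),max_speed=.25)
ctrl.goto(list(W(-.13,.004,.42)),list(quat(0,0,1)))
print([ctrl.solve_ik(*dpose(t)) is not None for t in np.arange(1.5,-.06,-.1)])
ctrl.goto(list(door(1.54,.145,.06,.36)),list(quat(1.3,0,1)))
print(readout.read_time_s(),C(readout.read_position()))
t,s=capture("top"),capture("side")
for n,c in(("t",t),("s",s)): cv2.imwrite(f"pics/p3{n}.png",c["color"][:,:,::-1])
for z in(0,-.02,-.04):
  p,q=dpose(1.54,.05-z*0); p[2]=.14
  print(ctrl.solve_ik(p,q) is not None)
  break
im=[t["color"][120:320,140:440,::-1],s["color"][60:260,230:430,::-1]]
cv2.imwrite("pics/p3.png",cv2.resize(np.hstack(im),(800,320),interpolation=cv2.INTER_CUBIC))
E
```

```text
[True, True, True, True, True, True, True, True, True, True, True, True, True, True, True, True]
15.1083 [-0.1535793   0.18146298  0.35895279]
True
```

View pics/p3.png

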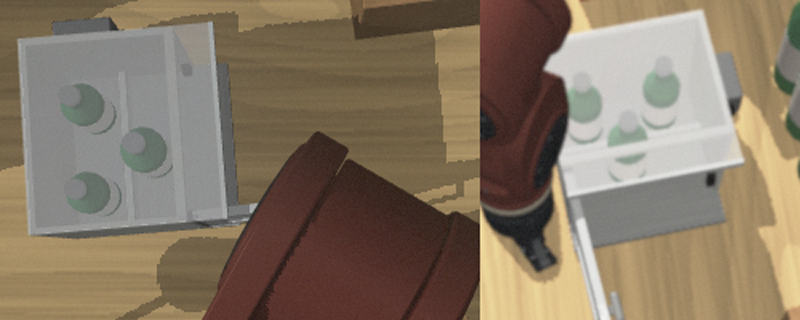

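The bottle is inside against the rail, with its cap at (133,145) in the left half and (628,121) in the right half. The gripper is on the door's outer side. Now I'll swing the door.

```bash
python3 - <<'E'
from geo import *
import cv2
t,s=capture("top"),capture("side")
print("cap",C(tri([ray(t,222.8,210.3),ray(s,322.3,135.4)])),C(onz(t,222.8,210.3,.187)))
p,q=dpose(1.54,.045); ctrl.goto([p[0],p[1],.27],q); print(ctrl.line_to(p,max_speed=.15,force_limit=6))
f0=np.array(readout.read_force())
def go(th,gap=0,v=.08,lim=6):
    p,q=dpose(th,gap); r=ctrl.line_to(p,max_speed=v,rot=q,force_limit=lim); f=np.array(readout.read_force())-f0
    print(round(th,2),r,C(readout.read_position()).round(3),"f cab",np.round([f@X,f@Y,f[2]],1),round(readout.read_time_s(),1)); return r
for th in (1.54,1.4,1.25,1.1,.95,.8,.65,.5,.4,.3):
    if go(th): break
im=[capture(n)["color"][:,:,::-1] for n in("top","side")]
cv2.imwrite("pics/p4.png",cv2.resize(np.hstack([im[0][120:320,140:440],im[1][60:260,230:430]]),(800,320),interpolation=cv2.INTER_CUBIC))
E
```

```text
cap [0.06698017 0.01382585 0.17649545] [0.06480303 0.01736881 0.187     ]
False
1.54 False [-0.151  0.122  0.14 ] f cab [-0.5  0.2  0.7] 17.8
1.4 False [-0.151  0.102  0.129] f cab [0.4 0.3 0.2] 18.2
1.25 False [-0.148  0.08   0.117] f cab [0.5 0.2 0. ] 18.7
1.1 False [-0.142  0.059  0.106] f cab [0.1 0.4 0.9] 19.1
0.95 False [-0.132  0.039  0.094] f cab [1.3 0.5 0.9] 19.6
0.8 False [-0.12   0.021  0.09 ] f cab [0.9 0.3 1.6] 20.0
0.65 False [-0.105  0.005  0.09 ] f cab [0.9 0.7 0.4] 20.4
0.5 False [-0.088 -0.008  0.09 ] f cab [0.7 0.  0.4] 20.9
0.4 False [-0.076 -0.016  0.09 ] f cab [0.5 0.8 0.8] 21.2
0.3 False [-0.062 -0.022  0.09 ] f cab [0.3 0.3 0.1] 21.5
```

View pics/p4.png

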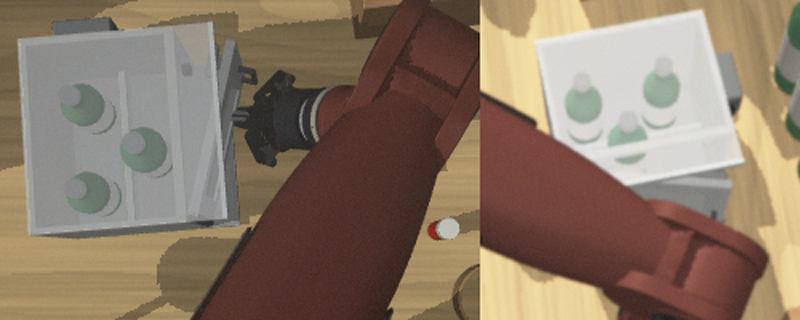

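The door is about 0.3 rad from shut, with the fingertips on its outer pane near (240,118) and the bottles unchanged. Next I'll take it through the catch in small steps.

```bash
python3 - <<'E'
from geo import *
def go(th,v=.02,lim=None):
    p,q=dpose(th); r=ctrl.line_to(p,max_speed=v,rot=q,force_limit=lim); f=np.array(readout.read_force())
    print(round(th,3),r,C(readout.read_position()).round(4),"f cab",np.round([f@X,f@Y,f[2]],1),round(readout.read_time_s(),1)); return f@X
go(.2,.05,6); go(.13,.04,8)
peak=0
for th in np.arange(.115,-.03,-.01):
    f=-go(th,lim=22)
    peak=max(peak,f)
    if f>22 or (peak>6 and f<2.5): break
E
```

```text
0.2 False [-0.0487 -0.0273  0.0899] f cab [-0.2  0.4 -1.1] 22.1
0.13 False [-0.0388 -0.03    0.0899] f cab [-0.3 -0.3 -0.5] 22.5
0.115 False [-0.0365 -0.0304  0.09  ] f cab [-0.2 -0.4 -0.2] 22.7
0.105 False [-0.035  -0.0308  0.09  ] f cab [0.2 0.7 0.8] 23.0
0.095 False [-0.0335 -0.0311  0.09  ] f cab [-0.3  0.6  0.4] 23.2
0.085 False [-0.0322 -0.0313  0.09  ] f cab [-0.4 -0.3  0.6] 23.5
0.075 False [-0.0315 -0.0316  0.09  ] f cab [-4.7  1.6  0.6] 23.7
0.065 False [-0.0303 -0.0318  0.09  ] f cab [-6.4  1.9  0.3] 24.0
0.055 False [-0.0285 -0.032   0.0899] f cab [-4.6  2.1  0.6] 24.2
0.045 False [-0.0266 -0.0323  0.09  ] f cab [-3.8 -0.   0. ] 24.5
0.035 False [-0.0247 -0.0325  0.09  ] f cab [-1.4  0.1 -0.9] 24.7
```

```bash
python3 - <<'E'
from geo import *
import cv2
for th in np.arange(.025,-.06,-.01):
    p,q=dpose(th); r=ctrl.line_to(p,max_speed=.02,rot=q,force_limit=10); f=np.array(readout.read_force())
    print(round(th,3),r,C(readout.read_position()).round(4),"fx",round(f@X,1),round(readout.read_time_s(),1))
    if r or -f@X>9: break
ctrl.dwell(.3)
p=C(readout.read_position()); ctrl.line_to(list(W(p[0]-.07,p[1],p[2])),max_speed=.08)
ctrl.line_to(list(W(p[0]-.09,p[1],.27)),max_speed=.25)
ctrl.goto(list(W(-.2,-.03,.42)),list(quat(0,0,1)))
ctrl.goto([.35,-.3,.42],list(quat(0,0,1)))
print(readout.read_time_s())
im=[capture(n)["color"][:,:,::-1] for n in("top","side")]
cv2.imwrite("pics/p5.png",cv2.resize(np.hstack([im[0][120:320,140:340],im[1][60:260,230:430]]),(800,400),interpolation=cv2.INTER_CUBIC))
E
```

```text
0.025 False [-0.0231 -0.0326  0.09  ] fx 0.5 25.0
0.015 False [-0.0219 -0.0328  0.09  ] fx 0.5 25.2
0.005 False [-0.0205 -0.033   0.09  ] fx 0.3 25.5
-0.005 False [-0.0191 -0.0331  0.0899] fx -1.0 25.7
-0.015 False [-0.018  -0.0332  0.09  ] fx -2.2 26.0
-0.025 False [-0.0176 -0.0333  0.09  ] fx -7.4 26.2
-0.035 False [-0.0171 -0.0335  0.09  ] fx -13.0 26.5Traceback (most recent call last):
  File "<stdin>", line 9, in <module>
station.PlanningError: the arm cannot follow that straight line within its joint ranges
```

```bash
python3 - <<'E'
from geo import *
import cv2
p=C(readout.read_position()); print(p)
ctrl.line_to(list(W(p[0]-.03,p[1]+.03,.22)),max_speed=.2)
ctrl.goto(list(W(-.2,-.03,.40)),list(quat(0,0,1)))
ctrl.goto([.35,-.3,.40],list(quat(0,0,1)))
print(readout.read_time_s())
im=[capture(n)["color"][:,:,::-1] for n in("top","side")]
cv2.imwrite("pics/p5.png",cv2.resize(np.hstack([im[0][120:320,140:340],im[1][60:260,230:430]]),(800,400),interpolation=cv2.INTER_CUBIC))
E
```

```text
[-0.08662259 -0.03346247  0.09002025]
30.825
```

View pics/p5.png

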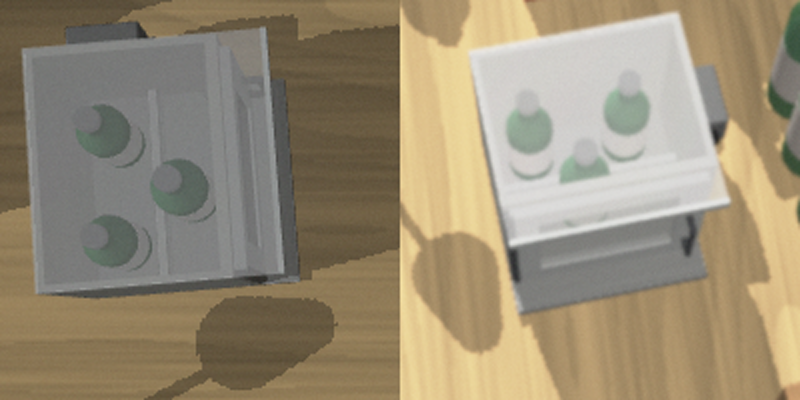

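The door is flush in the doorway, parallel to the visor edge at about (240,150) in the left half. The bottle is upright against the rail, with its cap at (167,178), and the arm is clear, so I'm handing in.

```bash
python3 -c "
from station import ctrl
print(ctrl.job_done())"
```

```text
the job is handed in; nothing more can be done
None
```

The bottle stands upright against the stop rail and the door is shut and seated on its catch. The job was handed in at about 31 s, with no contact force above about 13 N in the readings and nothing else seen to move.

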